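# Weigh in used emergency-light battery sticks

### The job

The short battery stick lying on the dial scale has been weighed: lay it in the empty middle bay of the rack, and lay the tall stick that stands in the tray on its side in the scale's cradle in its place, centred on the pan. Set it down gently, without ever pressing the pan down to its stop, and leave the other sticks and the spray can where they are.

Things in the scene. Friction and masses are not known exactly. Their poses are not given: they have to be found in the camera images.
- scale: Grey spring dial scale, fixed: housing 170 (own x) x 200 (own y) x 58 mm, sloped dial on its -x side; origin at the centre of its underside, z up. Its steel pan, a plate 125 (x) x 185 (y) x 4 mm, top 78 mm above the bench when empty, carries two V-notched saddles 28 mm either side of its centre in y, so a stick lies along the scale's y.
- cradle (a point): Where the middle of a lying stick's axis belongs: 110 mm above the bench with the pan empty (32 mm above the pan plate, 8 mm above the saddle tops); sinks with the pan. Axes as the scale's: stick along y, z up. Saddles are 6 mm thick, 43 mm wide across the stick: 50 mm of stick is free between them, and all of it beyond them.
- pan (a joint): Downward travel of the sprung pan in m: 0 empty, about 0.67 mm for each newton (stick loads give 1.5 to 3.5 mm), hard stop at 14 mm.
- rack: Fixed storage rack: plywood board 110 (own x) x 200 (own y) x 12 mm with three bays of V-notched grey saddles, 66 mm apart in y; a stick lies along x in each, on saddles 8 mm thick, 43 mm wide, 28 mm either side of the centre. Outer bays taken, middle one empty. Origin at the centre of the underside.
- bay (a point): Centre of the empty middle bay: where the middle of a lying stick's axis belongs, 48 mm above the bench (36 mm above the board, 8 mm above the saddle tops). Axes as the rack's: the stick lies along x, z is up.
- tray: Fixed shallow grey steel tray, 170 (own x) x 240 (own y) mm, floor 4 mm thick, rim 14 mm high; the tall stick, the spare stick and the spray can stand in it in a row along its y, about 78 mm apart in y, in any order. Origin at the centre of the underside.
- long_stick: The tall battery stick (three cells in a white sleeve), diameter 33 mm, length 180 mm, 0.27 to 0.51 kg, standing upright; origin at the centre of its lower end, its own z along its axis.
- long_mid (a point): Middle of the tall stick's axis, 90 mm from either end.
- short_stick: The weighed short battery stick (two cells), diameter 33 mm, length 120 mm, about 0.26 kg, lying on the scale; origin at the middle of its axis, its own x along its axis.
- spare_stick: Another short stick, diameter 33 mm, length 120 mm, standing upright in the tray: leave alone. Origin at the centre of its lower end.
- spray_can: Aerosol can standing in the tray, diameter 53 mm, 200 mm tall (shoulder at 150 mm, cap 36 mm wide): leave alone. Origin at the centre of its foot.
- kept_a: Short stick (diameter 33, length 120 mm) lying in the rack's +y bay: leave alone. Origin at the middle of its axis, own x along it.
- kept_b: Short stick (diameter 33, length 120 mm) lying in the rack's -y bay: leave alone. Origin at the middle of its axis, own x along it.
There are look-alikes about, which are no part of the job. What is shaped like the short_stick but green or orange is not meant.

How it is judged:
By the outcome, as a careful person would: the job done as asked, in the order asked, and still so for the second after the job is handed in, with the robot touching nothing.
It also fails if it takes over 67 s, if anything falls off the work surface, if the arm or the gripper's body presses on something with over 40 N, if the wrist force passes 120 N, or if a joint passes its speed limit or range.

### The arm

A 6-joint arm with a two-finger parallel gripper is mounted at the origin on the work surface. World frame = base frame: x ahead of the robot, y to its left, z up, the work surface at z = 0. Lengths are in mm, angles in rad, forces in N, time in s.
With the tool pointing down it reaches from about 350 to 775 mm from the base axis. Payload 7.3 kg.
Tool frame: the origin (TCP) lies between the finger pads; the fingertips stand 8 mm ahead of it and the grasp point (between the pads) lies 11 mm behind it; y points along the fingers, z is the direction in which the jaws open and shut, and the axes are right-handed (so a half turn about y gives the same grasp; the last joint's range is limited). The gripper opens to 92 mm and grips with 3 to 60 N. Pads are 19 mm wide; open, the fingers measure 130 mm over their backs; the gripper's body (75 mm by 190 mm) begins 47 mm behind the grasp point.
Start: joints at [-1.414, 0.342, 1.524, -0, 1.275, -0.146], TCP at [156.575, -501.13, 204.641] pointing down, gripper open.
Joint ranges: [-2.53, 2.53], [-0.77, 2.02], [0.04, 2.7], [-1, 4.14], [0.28, 2.66], [-3.11, 3.11]. Speed limits (rad/s): [2.57, 2.57, 3.14, 3.14, 3.14, 3.14].

### API

Orientations are given as [roll, pitch, yaw] about the fixed x, y, z axes, in that order (R = Rz(yaw) Ry(pitch) Rx(roll)).
In Python, from plant import bot, vision, job gives the robot as it stands. The module is installed in compiled form; this text tells all that it offers.
- The arm moves only by the tool arm_command, never from a script. Its argument "deltas" is a list of rows, each a list of 4 numbers: the shift along the tool's x, y, z in m, then the turn about the tool's y in degrees. In form: [[x, y, z, twist], ...]. A call has 1 to 5 rows; each row shifts and turns the commanded pose from where the row before left it, along the tool's axes as they then stand; what a row does not reach is not made up. A row lasts 1/10 s, in which the tool goes at most 50 mm and 8.59 degrees, less where a joint would pass 70% of its speed; a pose out of reach is approached as far as the arm can. A call is refused whole if a number of a shift passes 0.05 or a number of a turn 8.59, either way. A call with a gripper value outside its range is refused whole. "claw" is the closure in counts, from 0 (fully open) to 255 (shut), set as the call begins (left out, the last holds). The fingers move at their own pace and stop on an object; the grip force is fixed at half the most. Time passes only in rows, so rows that do not move let the fingers close. It gives the time, the measured TCP pose, the force and the opening at its end, in the units of the state.
- bot.get_obs(): the state, without advancing time (a new reading comes with each control period).
- vision.capture(name): name is "scene" or "top" or "wrist"; returns a dict with "img" (420x560x3 uint8, red, green, blue), "camera_matrix" (3x3 intrinsics, pixels), "world_to_cam" (4x4, takes a point from world to camera coordinates); the wrist camera has in their place "mount" (4x4, takes a point from camera to tool coordinates, whose origin is the TCP and whose axes are the tool frame's). Camera axes: x right, y down, z forward; pixel columns grow to the right and rows downward; lengths in mm; the calibration is good to about 2 mm. A picture is of the moment at which its call begins: read the wrist's pose just before it. There is no depth.
- job.close_job(): hands the job in, once; it reports no verdict.
Trained networks look in a picture, given as the dict that the camera call returned (one of the last four; its "shot" number tells which), for a name from the list of things; names that differ only in an ending like _2 or _b are one class to them, and where a whole thing is asked for, a point or a joint stands for the part that bears it (a point fixed in the world has none). Each returns a list of dicts, best first, with "confidence" (0 to 1); they miss things now and then, are a little off and sometimes report something else, mostly with a low value. They report only what shows in the picture. A call takes as long as a camera call. They do not tell look-alikes from the thing itself.
- vision.find_in(picture, name): "xyz" ([x, y, z] in mm, in the coordinates of the camera as it stood for that picture, good to about 4 mm: the middle of the surface that is visible of it).
- vision.regions_of(picture, name): "mask" (420x560 bool, what is visible of it).
The state is a dict: "time": time; "joint_positions": joint angles; "dq": joint speeds; "tau": joint torques, N m; "tool_pos": TCP position; "tcp_rot": TCP orientation; "contact_force": force on the tool from outside, world axes, zero at the start; "moment": the same for the moment, N m; "grip_width": finger opening in mm.
Only numpy, scipy, OpenCV 4.12 (cv2) and the standard library are available. Lean on these libraries where they do the work, as an engineer would, in place of code of your own. Each camera call takes 0.05 s, during which the arm holds its last target. There are 200 camera calls.

## Working session

There is one attempt and no reset: what is moved stays moved. The work goes in short steps, Python scripts to look and compute and a tool call to move; the robot and the scene stay as the last step left them, time stands still between calls to the robot, and variables do not carry over. Pictures are saved under pics/ and viewed, about 8 in all and at most 12, crops included, and the job is handed in when it is done.

Besides the shell and the picture viewer there is one more tool, called after "Emit:" as name(argument=value, ...), one argument or row to a line, values as JSON. arm_command: Moves the arm, as the interface text tells. Its arguments: {"type":"object","properties":{"deltas":{"type":"array","items":{"type":"array","items":{"type":"number"}}},"claw":{"type":"number"}},"required":["deltas"]}

```bash
mkdir -p pics
cat > h.py <<'E'
import numpy as np, cv2
from plant import bot, vision, job
np.set_printoptions(precision=1,suppress=True)
def save(n,p): cv2.imwrite(f'pics/{n}.png',cv2.cvtColor(p['img'],cv2.COLOR_RGB2BGR))
def world(p,x): return (np.linalg.inv(p['world_to_cam'])@np.append(x,1))[:3]
E
python3 - <<'E'
from h import *
o=bot.get_obs(); print(o)
for c in ['scene','top']:
    p=vision.capture(c); save(c+'0',p); print(c,p['camera_matrix'],p['world_to_cam'])
    for n in ['scale','rack','tray','long_stick','short_stick','spray_can']:
        for r in vision.find_in(p,n): print(c,n,round(r['confidence'],2),world(p,r['xyz']))
E
```

```text
{'time': 0.0, 'joint_positions': array([-1.4,  0.3,  1.5,  0. ,  1.3, -0.1]), 'dq': array([0., 0., 0., 0., 0., 0.]), 'tau': array([ -0. , -43.1, -24.4,   0.1,   0.1,  -0. ]), 'tool_pos': array([ 156.5, -500.7,  203.9]), 'tcp_rot': array([-1.6,  0. , -2.8]), 'contact_force': array([-0.6,  0.4, -0.2]), 'moment': array([0., 0., 0.]), 'grip_width': 91.59673117346246}
scene [[397.1   0.  274.7]
 [  0.  397.1 210.4]
 [  0.    0.    1. ]] [[   0.4    0.9    0.  -146.3]
 [   0.8   -0.3   -0.6 -311.3]
 [  -0.5    0.2   -0.8 1251.1]
 [   0.     0.     0.     1. ]]
scene scale 0.9 [ 556.  -287.3   74.9]
scene rack 0.76 [497.8 309.8  12.8]
scene tray 0.71 [598.1   7.9   3.3]
scene long_stick 0.74 [559.6  78.3 121.8]
scene long_stick 0.73 [ 537.4 -295.8   74.5]
scene short_stick 0.91 [ 390.2 -487.3   30.8]
scene short_stick 0.84 [ 527.  -283.9  119.6]
scene short_stick 0.81 [ 302.  -320.6   23.9]
scene short_stick 0.77 [ 337.  -137.3   28.8]
scene spray_can 0.58 [559.   -7.1 137.1]
top [[475.2   0.  279.6]
 [  0.  475.2 205.6]
 [  0.    0.    1. ]] [[   0.    -1.     0.   -48.3]
 [  -1.    -0.    -0.1  449.9]
 [   0.1   -0.    -1.  1519.5]
 [   0.     0.     0.     1. ]]
top scale 0.75 [ 496.  -279.8   72.9]
top scale 0.61 [625.9 -41.8 124.4]
top scale 0.5 [488.9 310.7  11.6]
top rack 0.93 [493.5 302.6  15.5]
top rack 0.33 [543.9  77.3 180.6]
top tray 0.76 [588.8  25.4   6.4]
top short_stick 0.79 [ 377.2 -486.6   29.7]
top short_stick 0.72 [ 516.2 -284.7  121.9]
top short_stick 0.64 [ 292.1 -324.7   27.4]
top spray_can 0.9 [529.1  -0.1 164.5]
```

View pics/scene0.png

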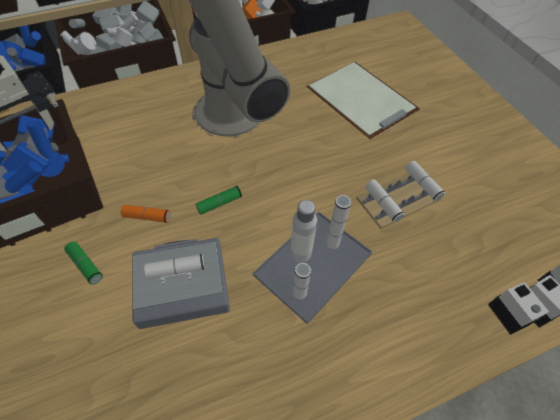

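View pics/top0.png

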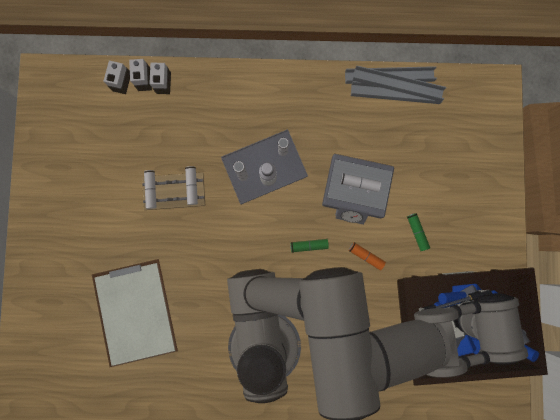

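The scene view shows the white stick on the scale at (175,265), the tray at (312,260) and the rack at (400,195). In the tray, the tall stick is at (340,222), the can at (304,232) and the spare at (301,280). The top view shows the scale at (358,187) with its stick at (362,183), and the rack at (174,188) with its sticks along world x. The tall stick is at (238,166) in that view. There is a free bench area around (250,225), in front of the tray. Next I'll measure orientations from the masks.

```bash
cat >> h.py <<'E'
from scipy.spatial.transform import Rotation as Ro
def W2C(p,o=None):
    if 'world_to_cam' in p: return p['world_to_cam']
    T=np.eye(4); T[:3,:3]=Ro.from_euler('xyz',o['tcp_rot']).as_matrix(); T[:3,3]=o['tool_pos']
    return np.linalg.inv(T@p['mount'])
def ray(p,uv,z,o=None):
    C=np.linalg.inv(W2C(p,o)); uv=np.atleast_2d(uv).astype(float)
    d=(C[:3,:3]@np.linalg.inv(p['camera_matrix'])@np.c_[uv,np.ones(len(uv))].T).T
    c=C[:3,3]; return c+d*((z-c[2])/d[:,2:])
def proj(p,X,o=None):
    X=np.atleast_2d(X); q=(W2C(p,o)@np.c_[X,np.ones(len(X))].T)[:3]; q=p['camera_matrix']@q; return (q[:2]/q[2]).T
def rect(p,mask,z,o=None):
    ys,xs=np.nonzero(mask); w=ray(p,np.c_[xs,ys],z,o)[:,:2].astype(np.float32)
    (c,s,a)=cv2.minAreaRect(w)
    if s[0]<s[1]: s=s[::-1]; a+=90   # a = direction of long side
    return np.array(c),np.array(s),(a+90)%180-90
E
python3 - <<'E'
from h import *
o=bot.get_obs(); print(np.degrees(o['tcp_rot']))
p=vision.capture('top')
for n,z in [('scale',58),('rack',12),('tray',14),('short_stick',108),('long_stick',184),('spare_stick',124)]:
    for r in vision.regions_of(p,n): print(n,round(r['confidence'],2),r['mask'].sum(),*rect(p,r['mask'],z))
w=vision.capture('wrist'); print(w['mount'],w['camera_matrix'])
E
```

```text
[ -90.     0.  -162.7]
scale 0.65 3370 [ 500.8 -282.3] [208.9 204.5] -11.319869995117188
rack 0.71 1272 [493.4 309.7] [201.  110.2] -84.44718503952026
tray 0.76 3055 [579.5  15.3] [241.8 174.4] -66.22998046875
short_stick 0.92 412 [ 520.1 -284.8] [124.  33.] 79.756591796875
short_stick 0.76 384 [ 296.2 -304.9] [117.5  32.3] 58.54331588745117
short_stick 0.71 1770 [ 513.9 -282.8] [179.8 122. ] 78.82976531982422
short_stick 0.69 375 [ 325.6 -130.7] [113.   32.7] -82.16175603866577
long_stick 0.49 169 [537.6  79.1] [58.1 28.7] 27.777442932128906
spare_stick 0.7 162 [623.2 -45.4] [52.9 30.6] 1.182138442993164
spare_stick 0.59 417 [484. 355.] [117.5  34.5] 5.5099077224731445
[[  -0.     1.     0.3  -71.5]
 [  -0.    -0.3    1.  -180. ]
 [   1.     0.     0.     0.4]
 [   0.     0.     0.     1. ]] [[315.1   0.  284.5]
 [  0.  315.1 211. ]
 [  0.    0.    1. ]]
```

Emit:
arm_command(
  deltas=[
    [-0.041,-0.01,-0.01,0],
    [-0.041,-0.01,-0.01,0],
    [-0.041,-0.01,-0.01,0],
    [-0.041,-0.01,-0.01,0],
    [-0.041,-0.01,-0.01,0],
  ],
)

```text
time: 1.6
tool_pos: [338.6, -391.2, 255.2]
tcp_rot: [-1.57, 0.0, -2.839]
contact_force: [0.4, -1.2, 0.0]
grip_width: 91.7
```

Emit:
arm_command(
  deltas=[
    [-0.041,-0.01,-0.01,0],
    [-0.041,-0.01,-0.01,0],
    [-0.041,-0.01,-0.01,0],
    [-0.041,-0.01,-0.01,0],
    [-0.041,-0.01,-0.01,0],
  ],
)

```text
time: 2.1
tool_pos: [519.4, -282.3, 305.1]
tcp_rot: [-1.57, 0.0, -2.839]
contact_force: [-0.1, -0.3, -0.3]
grip_width: 92.1
```

Emit:
arm_command(
  deltas=[
    [0,0,0,-7.8],
    [0,0,0,-7.8],
    [0,0,0,-7.8],
    [0,0,0,-7.8],
  ],
)

```text
time: 2.5
tool_pos: [518.3, -283.2, 304.4]
tcp_rot: [-1.571, -0.0, -2.288]
contact_force: [1.0, -0.4, -0.8]
grip_width: 91.6
```

Emit:
arm_command(
  deltas=[
    [0,0,0,-7.8],
    [0,0,0,-7.8],
    [0,0,0,-7.8],
    [0,0,0,-7.8],
    [0,0,0,0],
  ],
)

```text
time: 3.0
tool_pos: [518.1, -283.4, 304.5]
tcp_rot: [-1.571, -0.0, -1.749]
contact_force: [1.0, 0.7, 0.6]
grip_width: 91.8
```

Run:
```python
from h import *
o=bot.get_obs(); print(o['time'],o['tool_pos'],np.degrees(o['tcp_rot']),o['joint_positions'])
w=vision.capture('wrist'); save('w1',w)
for n,z in [('scale',58),('short_stick',108)]:
    for r in vision.regions_of(w,n): print(n,round(r['confidence'],2),r['mask'].sum(),*rect(w,r['mask'],z,o))
```

```text
3.0 [ 518.1 -283.4  304.5] [ -90.    -0.  -100.2] [-0.6  0.4  1.1 -0.   1.6 -0.5]
scale 0.76 15923 [ 512.7 -288. ] [200.  188.8] 79.10174560546875
short_stick 0.86 1085 [ 403.7 -438.3] [100.9  29.9] 20.767976760864258
short_stick 0.78 2806 [ 522.4 -286.3] [127.   33.9] 78.53173065185547
short_stick 0.77 1713 [ 342.6 -303.4] [108.   27.9] 58.93871307373047
short_stick 0.61 2381 [ 367.4 -150.3] [101.8  28.9] -83.39118766784668
```

View pics/w1.png

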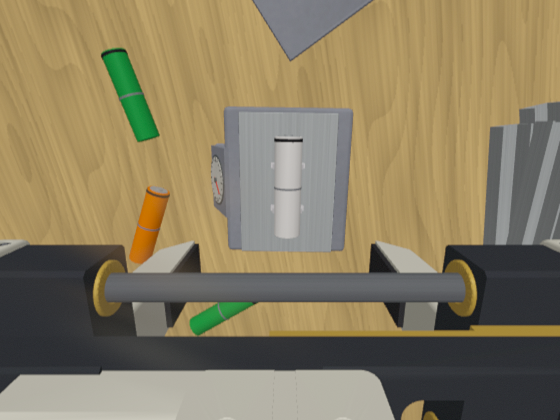

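The wrist view shows the stick on the pan from (289,138) to (288,237), with its ring at (289,187). Saddle ends show at about (272/303,166) and (272/303,209), so the stick is centred on the cradle. I'll refine the scale's pose from this picture.

Run:
```python
from h import *
o=bot.get_obs(); w=vision.capture('wrist')
print('saddle', ray(w,[[272,166],[303,166],[272,209],[303,209]],100,o), ray(w,[[272,166],[303,166],[272,209],[303,209]],100,o).mean(0))
print('ring', ray(w,[[289,187]],110,o), 'ends',ray(w,[[289,138],[288,237]],108,o))
g=cv2.cvtColor(w['img'],cv2.COLOR_RGB2BGR)[90:265,200:370]
cv2.imwrite('pics/w1c.png',cv2.resize(g,None,fx=4,fy=3.4,interpolation=cv2.INTER_CUBIC))
print('pan', ray(w,[[240,111],[337,111],[338,250],[241,250]],76,o), ray(w,[[240,111],[337,111],[338,250],[241,250]],76,o).mean(0))
```

```text
saddle [[ 509.  -258.2  100. ]
 [ 546.1 -265.   100. ]
 [ 498.7 -311.3  100. ]
 [ 537.1 -318.4  100. ]] [ 522.7 -288.2  100. ]
ring [[ 524.9 -285.5  110. ]] ends [[ 535.2 -228.9  108. ]
 [ 512.3 -348.9  108. ]]
pan [[ 481.5 -187.1   76. ]
 [ 599.6 -208.8   76. ]
 [ 575.5 -391.7   76. ]
 [ 442.9 -367.4   76. ]] [ 524.9 -288.7   76. ]
```

View pics/w1c.png

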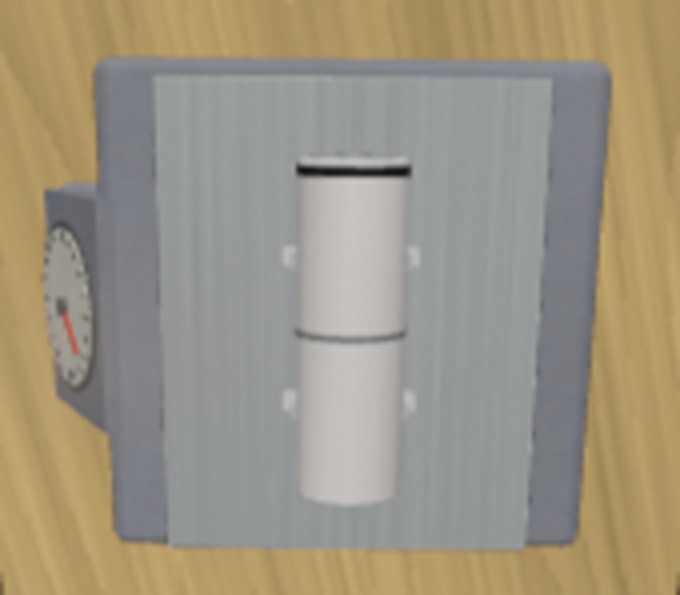

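The crop confirms that the stick and saddles are centred on the pan, with the cradle at about (522.5,-288) and yaw about -10.5°. Next I'll descend and grip.

Emit:
arm_command(
  deltas=[
    [0.0035,0.04,0.0055,0],
    [0,0.04,0,0],
    [0,0.04,0,0],
    [0,0.04,0,0],
    [0,0.025,0,0],
  ],
)

```text
time: 3.7
tool_pos: [521.6, -286.9, 116.5]
tcp_rot: [-1.574, 0.002, -1.752]
contact_force: [0.3, 0.2, -0.1]
grip_width: 91.6
```

Emit:
arm_command(
  deltas=[
    [0,0.01,0,0],
    [0,0.01,0,0],
    [0,0,0,0],
  ],
)

```text
time: 4.0
tool_pos: [522.9, -287.9, 99.4]
tcp_rot: [-1.571, 0.0, -1.75]
contact_force: [-0.1, 0.0, 0.3]
grip_width: 91.5
```

Emit:
arm_command(
  deltas=[
    [0,0,0,0],
    [0,0,0,0],
    [0,0,0,0],
    [0,0,0,0],
    [0,0,0,0],
  ],
  claw=255,
)

```text
time: 4.5
tool_pos: [523.0, -287.9, 100.0]
tcp_rot: [-1.57, -0.0, -1.75]
contact_force: [0.1, -0.6, 0.1]
grip_width: 56.4
```

Emit:
arm_command(
  deltas=[
    [0,0,0,0],
    [0,0,0,0],
    [0,0,0,0],
  ],
)

```text
time: 4.8
tool_pos: [522.9, -287.8, 99.6]
tcp_rot: [-1.571, -0.0, -1.75]
contact_force: [0.2, 0.2, -0.6]
grip_width: 32.4
```

Emit:
arm_command(
  deltas=[
    [0,0,0,0],
    [0,-0.01,0,0],
    [0,-0.03,0,0],
    [0,-0.045,0,0],
    [0,-0.045,0,0],
  ],
)

```text
time: 5.3
tool_pos: [522.5, -287.6, 231.5]
tcp_rot: [-1.571, 0.0, -1.75]
contact_force: [0.6, -0.9, -0.7]
grip_width: -0.1
```

Emit:
arm_command(
  deltas=[
    [0,-0.045,0,0],
    [-0.03,-0.005,-0.01,0],
    [-0.045,0,-0.01,0],
    [-0.045,0,-0.01,0],
    [-0.045,0,-0.01,0],
  ],
)

```text
time: 5.8
tool_pos: [512.5, -116.9, 280.6]
tcp_rot: [-1.569, -0.0, -1.751]
contact_force: [0.8, 0.6, 0.2]
grip_width: 0.6
```

Emit:
arm_command(
  deltas=[
    [-0.045,0,-0.01,0],
    [-0.045,0,-0.01,0],
    [-0.045,0,-0.01,0],
    [-0.045,0,-0.01,0],
    [-0.045,0,-0.01,0],
  ],
)

```text
time: 6.3
tool_pos: [503.3, 113.8, 280.7]
tcp_rot: [-1.569, 0.0, -1.75]
contact_force: [0.6, 0.4, -0.6]
grip_width: 0.6
```

Emit:
arm_command(
  deltas=[
    [-0.045,0,-0.01,0],
    [-0.045,0,-0.01,0],
    [-0.045,0,-0.01,0],
    [-0.045,0,-0.015,0],
    [-0.013,0,-0.01,0],
  ],
)

```text
time: 6.8
tool_pos: [482.9, 315.5, 279.8]
tcp_rot: [-1.571, 0.001, -1.746]
contact_force: [-0.2, -0.3, -0.6]
grip_width: 0.5
```

Emit:
arm_command(
  deltas=[
    [0,0,0,8],
    [0,0,0,8],
    [0,0,0,8],
    [0,0,0,8],
    [0,0,0,8],
  ],
)

```text
time: 7.3
tool_pos: [483.9, 310.9, 280.3]
tcp_rot: [-1.57, 0.0, -2.454]
contact_force: [0.3, 0.2, -0.5]
grip_width: 0.9
```

Emit:
arm_command(
  deltas=[
    [0,0,0,8],
    [0,0,0,8],
    [0,0,0,8],
    [0,0,0,8],
    [0,0,0,2],
  ],
)

```text
time: 7.8
tool_pos: [484.0, 310.9, 280.3]
tcp_rot: [-1.57, 0.001, -3.046]
contact_force: [0.6, 1.6, -0.3]
grip_width: 0.5
```

Run:
```python
from h import *
o=bot.get_obs(); print(o['time'],o['tool_pos'],np.degrees(o['tcp_rot']),o['joint_positions'],o['grip_width'],o['contact_force'])
w=vision.capture('wrist'); save('w2',w)
for n,z in [('rack',12),('short_stick',48),('short_stick',o['tool_pos'][2]+9)]:
    for r in vision.regions_of(w,n): print(n,round(r['confidence'],2),r['mask'].sum(),*rect(w,r['mask'],z,o))
```

```text
7.8 [484.  310.9 280.3] [ -90.     0.  -174.5] [ 0.4  0.4  1.2 -0.   1.5  1.9] 0.4501466166788074 [ 0.6  1.6 -0.3]
rack 0.95 6796 [495.8 309.3] [199.7 109.5] -84.51439952850342
short_stick 0.42 127 [330.6 -51.5] [19.3 18.3] -84.52750635147095
short_stick 0.24 3853 [547.2  37.3] [165.7  50.5] -87.66000247001648
short_stick 0.42 127 [462.  164.5] [8.  7.6] -84.52732229232788
short_stick 0.24 3853 [551.8 201.4] [68.8 21. ] -87.66006970405579
```

View pics/w2.png

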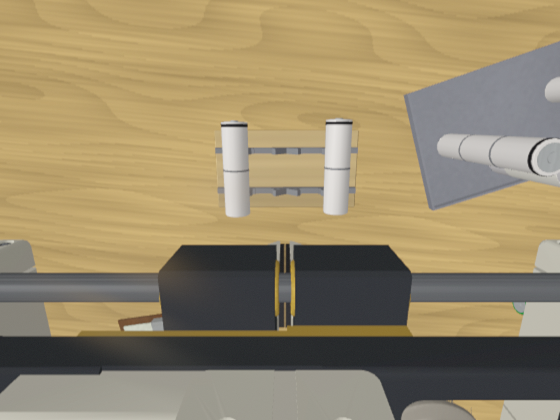

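The wrist view shows the empty gripper: the stick slipped out when I lifted. The rack's middle bay is at about (286,170), with clear saddles. I'll look for where the stick is now.

Run:
```python
from h import *
p=vision.capture('top')
for n,z in [('short_stick',108),('scale',58)]:
    for r in vision.regions_of(p,n): print(n,round(r['confidence'],2),r['mask'].sum(),*rect(p,r['mask'],z))
a=cv2.cvtColor(p['img'],cv2.COLOR_RGB2BGR)[130:240,300:440]
s=vision.capture('scene'); b=cv2.cvtColor(s['img'],cv2.COLOR_RGB2BGR)[220:330,110:250]
cv2.imwrite('pics/c3.png',cv2.resize(np.vstack([a,b]),None,fx=2.7,fy=2.7,interpolation=cv2.INTER_CUBIC))
```

```text
short_stick 0.69 365 [ 372.5 -461.9] [111.6  32. ] 21.603456497192383
short_stick 0.68 379 [ 324.9 -131.4] [113.1  33.7] -85.67262649536133
short_stick 0.66 422 [ 520.8 -284.4] [124.   33.6] 79.3898696899414
short_stick 0.55 410 [ 295.4 -305.4] [117.9  32.9] 58.801734924316406
short_stick 0.2 379 [500.8 234.3] [117.7  30.7] 2.212329387664795
scale 0.85 3173 [ 500.8 -282.6] [205.6 200.1] -11.005668640136719
```

View pics/c3.png

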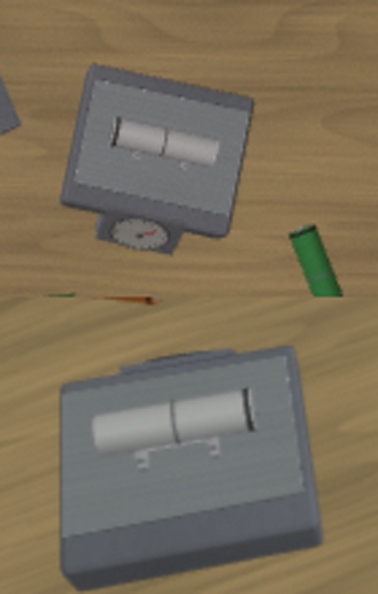

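The stick is still in its cradle, unmoved at about (163,141) in the crop, so the fingers closed without ever holding it. I'll go back and wait out the closure, watching the width.

Emit:
arm_command(
  deltas=[
    [0.0015,0,0.03,0],
    [0.0015,0,0.046,0],
    [0.0015,0,0.046,0],
    [0.0015,0,0.046,0],
    [0.0015,0,0.046,0],
  ],
  claw=0,
)

```text
time: 8.7
tool_pos: [497.7, 96.3, 279.8]
tcp_rot: [-1.571, 0.0, -3.04]
contact_force: [0.7, 0.0, 1.3]
grip_width: 36.3
```

Emit:
arm_command(
  deltas=[
    [0.0015,0,0.046,0],
    [0.0015,0,0.046,0],
    [0.0015,0,0.046,0],
    [0.0015,0,0.046,0],
    [0.0015,0,0.046,0],
  ],
)

```text
time: 9.2
tool_pos: [513.3, -133.5, 279.8]
tcp_rot: [-1.571, 0.0, -3.041]
contact_force: [0.9, 0.3, 0.0]
grip_width: 75.9
```

Emit:
arm_command(
  deltas=[
    [0.0015,0,0.046,0],
    [0.0015,0,0.046,0],
    [0.0005,0,0.046,0],
    [0,0,0.018,0],
    [0,0,0,-8],
  ],
)

```text
time: 9.7
tool_pos: [525.2, -290.4, 278.6]
tcp_rot: [-1.571, -0.001, -2.903]
contact_force: [-0.5, 0.2, 0.1]
grip_width: 91.9
```

Emit:
arm_command(
  deltas=[
    [0,0.02,0,-8],
    [0,0.02,0,-8],
    [0,0.02,0,-8],
    [0,0.02,0,-8],
    [0,0.02,0,-8],
  ],
)

```text
time: 10.2
tool_pos: [525.6, -287.2, 178.8]
tcp_rot: [-1.571, -0.0, -2.197]
contact_force: [0.6, -0.5, -0.4]
grip_width: 91.9
```

Emit:
arm_command(
  deltas=[
    [0,0,0,-8],
    [0,0,0,-8],
    [0,0,0,-8],
    [0,0,0,-2],
    [0,0,0,0],
  ],
)

```text
time: 10.7
tool_pos: [525.6, -287.2, 179.6]
tcp_rot: [-1.571, -0.0, -1.749]
contact_force: [-0.1, 0.3, -0.5]
grip_width: 92.1
```

Emit:
arm_command(
  deltas=[
    [0.001,0.03,-0.0025,0],
    [0,0.03,0,0],
    [0,0.016,0,0],
    [0,0.006,0,0],
    [0,0,0,0],
  ],
  claw=140,
)

```text
time: 11.2
tool_pos: [522.8, -287.6, 97.1]
tcp_rot: [-1.572, 0.0, -1.75]
contact_force: [0.1, 0.1, 0.2]
grip_width: 56.5
```

Emit:
arm_command(
  deltas=[
    [0,0,0,0],
    [0,0,0,0],
    [0,0,0,0],
  ],
  claw=255,
)

```text
time: 11.5
tool_pos: [523.5, -288.0, 98.6]
tcp_rot: [-1.569, -0.001, -1.75]
contact_force: [0.5, 0.4, -0.6]
grip_width: 32.5
```

Emit:
arm_command(
  deltas=[
    [0,0,0,0],
  ],
)

```text
time: 11.6
tool_pos: [523.0, -287.9, 98.2]
tcp_rot: [-1.57, -0.001, -1.75]
contact_force: [-2.5, -0.1, 2.0]
grip_width: 24.2
```

Emit:
arm_command(
  deltas=[
    [0,0,0,0],
    [0,0,0,0],
  ],
)

```text
time: 11.8
tool_pos: [522.5, -287.7, 98.3]
tcp_rot: [-1.571, -0.0, -1.75]
contact_force: [-4.2, 0.9, 6.6]
grip_width: 8.6
```

Run:
```python
from h import *
o=bot.get_obs(); print(o['time'],o['tool_pos'],o['grip_width'],o['contact_force'])
w=vision.capture('wrist'); s=vision.capture('scene')
print(proj(w,[o['tool_pos'],o['tool_pos']+[0,0,11],o['tool_pos']-[0,0,8]],o),proj(s,[o['tool_pos'],[522.7,-288,110]]))
a=cv2.cvtColor(w['img'],cv2.COLOR_RGB2BGR)
b=cv2.resize(cv2.cvtColor(s['img'],cv2.COLOR_RGB2BGR)[200:340,100:290],(560,413),interpolation=cv2.INTER_CUBIC)
c=np.vstack([a,b]); cv2.imwrite('pics/c4.png',cv2.resize(c,None,fx=.71,fy=.71))
```

```text
11.8 [ 522.5 -287.7   98.3] 8.60327631075086 [-4.2  0.9  6.6]
[[281.8 245.3]
 [281.6 252.3]
 [281.9 240.7]] [[174.2 269.3]
 [172.9 267. ]]
```

View pics/c4.png

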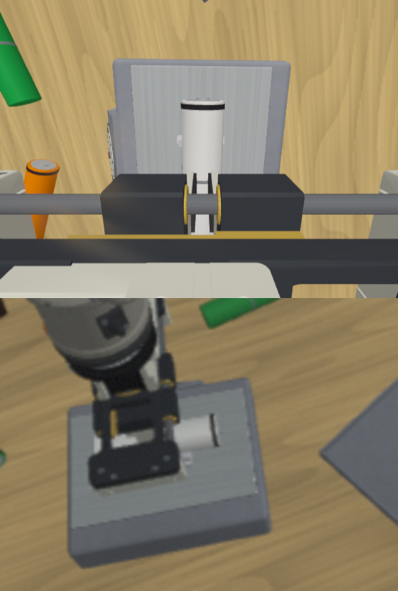

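Run:
```python
from h import *
np.set_printoptions(precision=3,suppress=True)
w=vision.capture('wrist'); M=np.linalg.inv(w['mount']); print(w['mount'])
for half in (46,4.3):
  for X in [(x,y,s*half) for s in (-1,1) for x in (-9.5,9.5) for y in (8,-11,-30)]:
    c=M@np.array([*X,1]); q=w['camera_matrix']@c[:3]; print(X,(q[:2]/q[2]).round(0),c[2].round(0))
im=cv2.imread('pics/w1.png'); v=np.hstack([im[225:360,120:280],im[225:360,330:470]])
a=cv2.cvtColor(w['img'],cv2.COLOR_RGB2BGR)[225:360,210:360]
cv2.imwrite('pics/c5.png',cv2.resize(np.vstack([v[:, :300],np.hstack([a,np.zeros((135,150,3),np.uint8)])]),None,fx=2.2,fy=2.2,interpolation=cv2.INTER_CUBIC))
```

```text
[[  -0.       0.965    0.261  -70.273]
 [  -0.      -0.261    0.965 -180.009]
 [   1.       0.       0.       1.609]
 [   0.       0.       0.       1.   ]]
(-9.5, 8, -46) [208. 226.] 197.0
(-9.5, -11, -46) [201. 237.] 179.0
(-9.5, -30, -46) [191. 249.] 161.0
(9.5, 8, -46) [210. 255.] 202.0
(9.5, -11, -46) [203. 267.] 184.0
(9.5, -30, -46) [194. 283.] 166.0
(-9.5, 8, 46) [355. 226.] 197.0
(-9.5, -11, 46) [363. 237.] 179.0
(-9.5, -30, 46) [371. 249.] 161.0
(9.5, 8, 46) [354. 255.] 202.0
(9.5, -11, 46) [360. 268.] 184.0
(9.5, -30, 46) [369. 283.] 166.0
(-9.5, 8, -4.3) [275. 226.] 197.0
(-9.5, -11, -4.3) [274. 237.] 179.0
(-9.5, -30, -4.3) [273. 249.] 161.0
(9.5, 8, -4.3) [275. 255.] 202.0
(9.5, -11, -4.3) [274. 267.] 184.0
(9.5, -30, -4.3) [273. 283.] 166.0
(-9.5, 8, 4.3) [289. 226.] 197.0
(-9.5, -11, 4.3) [289. 237.] 179.0
(-9.5, -30, 4.3) [290. 249.] 161.0
(9.5, 8, 4.3) [289. 255.] 202.0
(9.5, -11, 4.3) [289. 267.] 184.0
(9.5, -30, 4.3) [290. 283.] 166.0
```

View pics/c5.png

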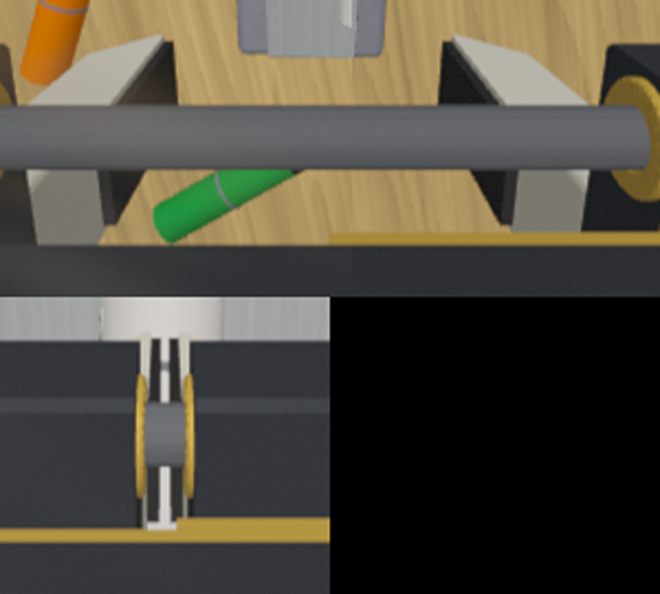

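The crop shows the fingertips projecting at v≈242, which is about 20 mm *behind* the reported TCP (8 mm ahead would be v≈226). The failed closures agree, since the fingers slid shut over the top of the stick. So the real grasp point is about 39 mm behind the TCP. I'll open, go deeper in small steps and watch the force.

Emit:
arm_command(
  deltas=[
    [0,0,0,0],
    [0,0,0,0],
    [0,0,0,0],
    [0,0,0,0],
    [0,0,0,0],
  ],
  claw=60,
)

```text
time: 12.45
tool_pos: [522.8, -287.5, 97.3]
tcp_rot: [-1.571, 0.0, -1.75]
contact_force: [-0.0, -0.6, -0.2]
grip_width: 36.2
```

Emit:
arm_command(
  deltas=[
    [0,0,0,0],
    [0,0,0,0],
    [0,0,0,0],
    [0,0.008,0,0],
    [0,0.004,0,0],
  ],
)

```text
time: 12.95
tool_pos: [522.6, -287.5, 84.6]
tcp_rot: [-1.572, 0.0, -1.75]
contact_force: [-0.8, 0.7, -0.0]
grip_width: 69.8
```

Run:
```python
from h import *
p=vision.capture('top'); o=bot.get_obs()
print(o['tool_pos'],o['contact_force'],o['grip_width'])
for r in vision.regions_of(p,'short_stick'): print(round(r['confidence'],2),r['mask'].sum(),*rect(p,r['mask'],108))
w=vision.capture('wrist')
for r in vision.regions_of(w,'short_stick'): print('w',round(r['confidence'],2),r['mask'].sum(),*rect(w,r['mask'],108,o))
```

```text
[ 522.3 -287.2   84. ] [-0.6 -0.7 -0.4] 69.87323967566576
0.88 399 [ 372.2 -462.6] [117.   33.2] 21.599557876586914
0.71 315 [ 289.9 -315. ] [95.8 31.3] 58.74268341064453
w 0.96 10150 [ 524.4 -276.4] [106.3  33.7] 79.0826644897461
w 0.9 881 [ 403.5 -252.6] [25.5 13.9] 11.932939529418945
w 0.68 2659 [ 416.7 -187.8] [47.4 21.3] 66.55760192871094
```

Emit:
arm_command(
  deltas=[
    [0,0.004,0,0],
    [0,0.004,0,0],
    [0,0.004,0,0],
    [0,0.002,0,0],
  ],
)

```text
time: 13.55
tool_pos: [522.8, -287.6, 71.0]
tcp_rot: [-1.572, 0.0, -1.75]
contact_force: [0.4, -0.9, 0.2]
grip_width: 70.3
```

Emit:
arm_command(
  deltas=[
    [0,0,0,0],
    [0,0,0,0],
    [0,0,0,0],
    [0,0,0,0],
    [0,0,0,0],
  ],
  claw=255,
)

```text
time: 14.05
tool_pos: [522.3, -287.6, 71.7]
tcp_rot: [-1.572, 0.0, -1.75]
contact_force: [-7.2, -0.3, 1.9]
grip_width: 34.8
```

Emit:
arm_command(
  deltas=[
    [0,0,0,0],
    [0,0,0,0],
    [0,0,0,0],
  ],
)

```text
time: 14.35
tool_pos: [521.5, -287.4, 71.5]
tcp_rot: [-1.574, 0.0, -1.75]
contact_force: [-5.9, 0.6, 2.7]
grip_width: 32.3
```

Emit:
arm_command(
  deltas=[
    [0,-0.005,0,0],
    [0,-0.015,0,0],
    [0,-0.02,0,0],
    [0,-0.02,0,0],
    [0,0,0,0],
  ],
)

```text
time: 14.85
tool_pos: [524.7, -288.7, 134.4]
tcp_rot: [-1.565, -0.002, -1.75]
contact_force: [-0.4, 0.3, -2.9]
grip_width: 32.1
```

Held: the weight reads about 2.9 N and the width 32 mm. Next I'll carry it to the rack.

Emit:
arm_command(
  deltas=[
    [0,-0.03,0,0],
    [0,-0.035,0,0],
    [0,-0.03,0,0],
    [-0.023,0,-0.005,0],
    [-0.04,0,-0.01,0],
  ],
)

```text
time: 15.35
tool_pos: [519.7, -224.4, 226.0]
tcp_rot: [-1.57, -0.001, -1.753]
contact_force: [0.5, 0.0, -2.8]
grip_width: 32.3
```

Emit:
arm_command(
  deltas=[
    [-0.045,0,-0.01,0],
    [-0.045,0,-0.01,0],
    [-0.045,0,-0.01,0],
    [-0.045,0,-0.01,0],
    [-0.045,0,-0.01,0],
  ],
)

```text
time: 15.85
tool_pos: [509.7, 9.2, 225.5]
tcp_rot: [-1.572, 0.0, -1.75]
contact_force: [1.4, 0.0, -1.5]
grip_width: 32.4
```

Emit:
arm_command(
  deltas=[
    [-0.045,0,-0.01,0],
    [-0.045,0,-0.01,0],
    [-0.045,0,-0.01,0],
    [-0.045,0,-0.01,0],
    [-0.045,0,-0.01,0],
  ],
)

```text
time: 16.35
tool_pos: [500.5, 239.5, 225.4]
tcp_rot: [-1.572, -0.0, -1.75]
contact_force: [0.3, 0.6, -3.1]
grip_width: 32.2
```

Emit:
arm_command(
  deltas=[
    [-0.04,0,-0.01,0],
    [-0.03,0,-0.008,0],
    [0,0,0,8],
    [0,0,0,8],
    [0,0,0,8],
  ],
)

```text
time: 16.85
tool_pos: [495.3, 310.1, 224.9]
tcp_rot: [-1.572, -0.002, -2.173]
contact_force: [-0.1, 0.1, -2.5]
grip_width: 31.9
```

Emit:
arm_command(
  deltas=[
    [0,0,0,8],
    [0,0,0,8],
    [0,0,0,8],
    [0,0,0,8],
    [0,0,0,8],
  ],
)

```text
time: 17.35
tool_pos: [495.5, 309.7, 225.1]
tcp_rot: [-1.571, -0.002, -2.872]
contact_force: [-0.1, -0.3, -3.0]
grip_width: 32.2
```

Emit:
arm_command(
  deltas=[
    [0,0,0,8],
    [0,0,0,2],
    [0,0,0,0],
  ],
)

```text
time: 17.65
tool_pos: [495.5, 309.6, 225.2]
tcp_rot: [-1.57, -0.002, -3.041]
contact_force: [0.8, -0.2, -3.0]
grip_width: 32.2
```

Run:
```python
from h import *
o=bot.get_obs(); print(o['time'],o['tool_pos'],np.degrees(o['tcp_rot']),o['grip_width'],o['contact_force'])
w=vision.capture('wrist'); save('w6',w)
for n,z in [('rack',12),('short_stick',o['tool_pos'][2]+38)]:
    for r in vision.regions_of(w,n): print(n,round(r['confidence'],2),r['mask'].sum(),*rect(w,r['mask'],z,o))
for r in vision.find_in(w,'short_stick'): print(r)
```

```text
17.65 [495.5 309.6 225.2] [ -90.    -0.1 -174.3] 32.22842376807144 [ 0.8 -0.2 -3. ]
rack 0.61 2721 [497.8 309.7] [200.6 109.6] -84.24170017242432
short_stick 0.94 10842 [513.4 310.8] [97.4 33.1] 5.457472801208496
{'xyz': [2.4, -1.2, 136.6], 'confidence': 0.58}
```

View pics/w6.png

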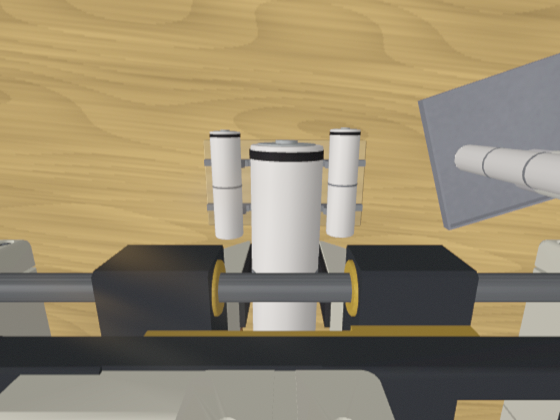

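The wrist view shows the stick held level between the pads, with its end at (287,148) and its ring near (285,271). The kept sticks lie to either side at u≈227 and u≈343. I'll work out the offset between the stick's middle and the bay.

Run:
```python
from h import *
o=bot.get_obs(); w=vision.capture('wrist')
T=o['tool_pos'][2]
print('ring',ray(w,[[285,271]],T+38+16,o),'end',ray(w,[[286,152],[286,146]],T+38+14,o))
o2=dict(tool_pos=np.array([484,310.9,280.3]),tcp_rot=np.radians([-90,0,-174.5]))
print('saddles w2',ray(w,[[286,150],[286,190]],38,o2))
print('saddle rails w2',ray(w,[[218,150.5],[355,150],[218,190],[355,190.5]],30,o2))
print('kept w2',ray(w,[[235,124],[235,212],[337,122],[337,211]],48,o2))
```

```text
ring [[506.2 310.3 280.1]] end [[557.1 315.1 278.1]
 [559.4 315.4 278.1]]
saddles w2 [[525.  312.7  38. ]
 [471.6 307.4  38. ]]
saddle rails w2 [[515.  403.5  30. ]
 [533.3 220.3  30. ]
 [460.9 401.3  30. ]
 [478.5 211.7  30. ]]
kept w2 [[551.6 380.   48. ]
 [436.7 373.6  48. ]
 [566.4 252.3  48. ]
 [451.4 236.1  48. ]]
```

Emit:
arm_command(
  deltas=[
    [0.002,0.03,0,0],
    [0,0.045,0,0],
    [0,0.045,0,0],
    [0,0.045,0,0],
    [0,0.025,0,0],
  ],
)

```text
time: 18.4
tool_pos: [491.9, 308.5, 32.9]
tcp_rot: [-1.569, -0.005, -3.041]
contact_force: [0.7, 0.5, -2.3]
grip_width: 32.2
```

Emit:
arm_command(
  deltas=[
    [0,0.01,0,0],
    [0,0.006,0,0],
    [0,0.003,0,0],
    [0,0,0,0],
  ],
)

```text
time: 18.8
tool_pos: [494.7, 309.8, 18.7]
tcp_rot: [-1.571, 0.002, -3.041]
contact_force: [-0.0, 0.3, -2.2]
grip_width: 32.3
```

Emit:
arm_command(
  deltas=[
    [0,0.002,0,0],
    [0,0,0,0],
  ],
)

```text
time: 19.0
tool_pos: [494.3, 309.6, 16.3]
tcp_rot: [-1.571, 0.001, -3.041]
contact_force: [1.0, -0.5, -2.3]
grip_width: 32.2
```

Run:
```python
from h import *
o=bot.get_obs(); print(o['time'],o['tool_pos'],np.degrees(o['tcp_rot']),o['grip_width'],o['contact_force'])
w=vision.capture('wrist')
for r in vision.regions_of(w,'short_stick'): print(round(r['confidence'],2),r['mask'].sum(),*rect(w,r['mask'],48,o))
```

```text
19.0 [494.3 309.6  16.3] [ -90.     0.1 -174.2] 32.21107803670813 [ 1.  -0.5 -2.3]
0.78 10583 [509.5 310.6] [101.1  34.1] 5.553700923919678
```

Emit:
arm_command(
  deltas=[
    [0.001,0.002,0,0],
    [0,0.001,0,0],
    [0,0,0,0],
  ],
)

```text
time: 19.4
tool_pos: [492.8, 309.4, 12.7]
tcp_rot: [-1.571, -0.0, -3.041]
contact_force: [-0.5, -0.3, 0.0]
grip_width: 32.1
```

Emit:
arm_command(
  deltas=[
    [0,0.002,0,0],
    [0,0,0,0],
  ],
)

```text
time: 19.6
tool_pos: [493.0, 309.5, 12.4]
tcp_rot: [-1.571, 0.001, -3.041]
contact_force: [-5.2, -1.4, 12.7]
grip_width: 32.1
```

Emit:
arm_command(
  deltas=[
    [0,-0.001,0,0],
    [0,0,0,0],
    [0,0,0,0],
    [0,0,0,0],
  ],
  claw=127,
)

```text
time: 20.0
tool_pos: [492.9, 309.3, 11.3]
tcp_rot: [-1.571, -0.0, -3.041]
contact_force: [-0.0, 0.1, 0.2]
grip_width: 46.0
```

Run:
```python
from h import *
o=bot.get_obs(); print(o['time'],o['tool_pos'],o['grip_width'],o['contact_force'])
w=vision.capture('wrist')
for r in vision.regions_of(w,'short_stick'): print(round(r['confidence'],2),r['mask'].sum(),*rect(w,r['mask'],48,o))
```

```text
20.0 [492.9 309.3  11.3] 45.98201676753588 [-0.   0.1  0.2]
0.59 10842 [509.7 310.7] [97.4 33.3] 5.6031813621521
0.25 14003 [510.5 310.9] [97.2 87. ] -84.23338317871094
```

The stick is released and seated. I'll lift clear and move over to inspect the tall stick.

Emit:
arm_command(
  deltas=[
    [0,-0.01,0,0],
    [0,-0.03,0,0],
    [0,-0.045,0,0],
    [0,-0.045,0,0],
    [0,-0.045,0,0],
  ],
)

```text
time: 20.6
tool_pos: [492.6, 309.2, 189.1]
tcp_rot: [-1.571, 0.0, -3.041]
contact_force: [1.0, 1.1, 0.4]
grip_width: 45.9
```

Emit:
arm_command(
  deltas=[
    [0,-0.045,0,0],
    [-0.007,-0.04,0.02,0],
    [-0.007,0,0.045,0],
    [-0.007,0,0.045,0],
    [-0.007,0,0.045,0],
  ],
  claw=0,
)

```text
time: 21.1
tool_pos: [536.3, 156.6, 272.8]
tcp_rot: [-1.571, 0.002, -3.04]
contact_force: [1.0, -0.1, -0.3]
grip_width: 81.7
```

Emit:
arm_command(
  deltas=[
    [-0.007,0,0.045,0],
    [-0.007,0,0.045,0],
    [-0.006,0,0.045,0],
    [0,0,0,-8],
    [0,0,0,-8],
  ],
)

```text
time: 21.6
tool_pos: [569.8, 23.8, 272.1]
tcp_rot: [-1.571, 0.0, -2.76]
contact_force: [-0.2, 0.9, 1.0]
grip_width: 92.0
```

Emit:
arm_command(
  deltas=[
    [0,0,0,-8.5],
    [0,0,0,-8.5],
    [0,0,0,-8.5],
    [0,0,0,-8.5],
    [0,0,0,-8.5],
  ],
)

```text
time: 22.1
tool_pos: [569.5, 25.6, 272.3]
tcp_rot: [-1.57, 0.0, -2.014]
contact_force: [0.2, -0.3, 0.1]
grip_width: 91.7
```

Emit:
arm_command(
  deltas=[
    [0,0,0,-8.5],
    [0,0,0,-8.5],
    [0,0,0,-8.5],
    [0,0,0,-8.5],
    [0,0,0,-8.5],
  ],
)

```text
time: 22.6
tool_pos: [569.5, 25.7, 272.3]
tcp_rot: [-1.57, -0.0, -1.272]
contact_force: [0.0, 0.1, 0.0]
grip_width: 92.1
```

Emit:
arm_command(
  deltas=[
    [0,0,0,-7],
    [0,0,0,0],
  ],
)

```text
time: 22.8
tool_pos: [569.6, 25.6, 272.3]
tcp_rot: [-1.57, -0.0, -1.155]
contact_force: [0.8, 0.0, 0.4]
grip_width: 91.9
```

Run:
```python
from h import *
o=bot.get_obs(); print(o['time'],o['tool_pos'],np.degrees(o['tcp_rot']),o['joint_positions'],o['grip_width'])
w=vision.capture('wrist'); save('w7',w); p=vision.capture('top')
for n in ['long_stick','spare_stick','spray_can','tray']:
    for r in vision.regions_of(w,n):
        ys,xs=np.nonzero(r['mask']); print(n,round(r['confidence'],2),r['mask'].sum(),xs.min(),xs.max(),ys.min(),ys.max(), *rect(w,r['mask'],14,o) if n=='tray' else '')
for r in vision.regions_of(p,'short_stick'): print('top',round(r['confidence'],2),*rect(p,r['mask'],48))
```

```text
22.8 [569.6  25.6 272.3] [-90.   -0.  -66.2] [-0.1  0.4  1.3 -0.   1.5 -0.5] 91.93565161541174
long_stick 0.58 1316 270 310 116 156
long_stick 0.42 1978 255 343 0 37
spare_stick 0.82 1026 296 326 227 271
spray_can 0.66 3293 223 278 168 245
tray 0.69 14988 225 352 97 266 [583.3  15.9] [241.5 169.9] -65.90446662902832
top 0.79 [ 294.8 -316.7] [118.1  32. ] 60.12688446044922
top 0.75 [ 324.9 -135.3] [117.7  31. ] -82.51171875
top 0.68 [ 375.2 -479.7] [118.4  32.6] 19.74981117248535
top 0.66 [494.9 310.7] [123.4  33.7] 4.904138565063477
```

View pics/w7.png

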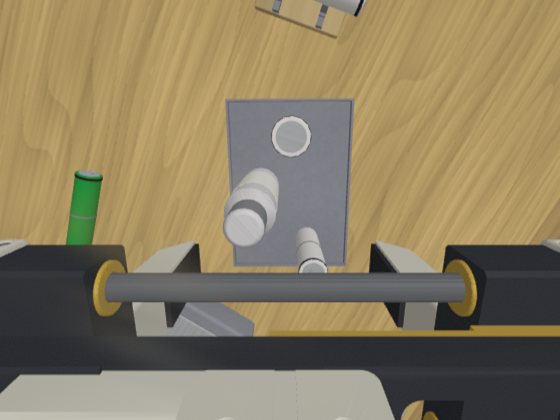

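The wrist view shows the tall stick seen almost end-on at (291,136), the can's cap at (245,227) and the spare's top at (313,268). The tray is aligned with the image.

Run:
```python
from h import *
o=bot.get_obs(); w=vision.capture('wrist')
a=ray(w,[[291,136]],184,o)[0]; b=ray(w,[[245,227]],204,o)[0]; c=ray(w,[[313,268]],124,o)[0]
print(a,b,c, 'dist can',np.linalg.norm((a-b)[:2]))
y=o['tcp_rot'][2]; X=np.array([np.cos(y),np.sin(y)]); Z=np.array([-np.sin(y),np.cos(y)])
for q in (a,b,c): print((q[:2]-o['tool_pos'][:2])@X,(q[:2]-o['tool_pos'][:2])@Z)
print(ray(w,[[291,117],[291,155]],184,o))
```

```text
[551.5  84.5 184. ] [545.8   2.8 204. ] [635.3 -39.5 124. ] dist can 81.85693557650188
-61.26450839457508 6.941067447929234
11.261484696770736 -31.013355589308976
86.02912879605081 33.916144973397856
[[545.3  98.3 184. ]
 [557.8  70.3 184. ]]
```

Emit:
arm_command(
  deltas=[
    [-0.02,0,0.003,0],
    [-0.03,0,0.004,0],
    [-0.011,0,0,0],
    [0,0.03,0,0],
    [0,0.04,0,0],
  ],
)

```text
time: 23.7
tool_pos: [553.0, 84.5, 202.9]
tcp_rot: [-1.566, -0.003, -1.155]
contact_force: [0.5, 0.1, -1.6]
grip_width: 91.6
```

Emit:
arm_command(
  deltas=[
    [0,0.04,0,0],
    [0,0.025,0,0],
    [0,0.012,0,0],
    [0,0.01,0,0],
    [0,0,0,0],
  ],
)

```text
time: 24.2
tool_pos: [551.6, 84.1, 114.3]
tcp_rot: [-1.571, 0.0, -1.156]
contact_force: [-0.9, 0.5, 0.8]
grip_width: 91.4
```

Emit:
arm_command(
  deltas=[
    [0,0,0,0],
    [0,0,0,0],
    [0,0,0,0],
    [0,0,0,0],
    [0,0,0,0],
  ],
  claw=255,
)

```text
time: 24.7
tool_pos: [551.7, 84.3, 114.9]
tcp_rot: [-1.57, -0.0, -1.156]
contact_force: [-0.1, -0.7, -0.2]
grip_width: 56.5
```

Emit:
arm_command(
  deltas=[
    [0,0,0,0],
    [0,0,0,0],
    [0,0,0,0],
    [0,0,0,0],
    [0,0,0,0],
  ],
)

```text
time: 25.2
tool_pos: [551.5, 84.3, 114.5]
tcp_rot: [-1.571, -0.0, -1.156]
contact_force: [-0.4, -0.4, -0.1]
grip_width: 32.9
```

Emit:
arm_command(
  deltas=[
    [0,0,0,0],
    [0,-0.01,0,0],
    [0,-0.02,0,0],
    [0,-0.02,0,0],
    [0,-0.01,0,0],
  ],
)

```text
time: 25.7
tool_pos: [552.2, 84.3, 176.6]
tcp_rot: [-1.569, -0.001, -1.156]
contact_force: [-0.5, -0.1, -3.1]
grip_width: 32.4
```

Emit:
arm_command(
  deltas=[
    [-0.015,0,-0.015,0],
    [-0.025,0,-0.026,0],
    [-0.03,0,-0.03,0],
    [-0.027,0,-0.03,0],
    [-0.015,0,-0.015,0],
  ],
)

```text
time: 26.2
tool_pos: [396.6, 140.6, 174.3]
tcp_rot: [-1.573, 0.001, -1.156]
contact_force: [0.4, 0.3, -3.9]
grip_width: 32.4
```

Emit:
arm_command(
  deltas=[
    [0,0,0,7],
    [0,0,0,7],
    [0,0,0,7],
    [0,0,0,7],
    [0,0,0,6],
  ],
)

```text
time: 26.7
tool_pos: [399.9, 140.0, 174.6]
tcp_rot: [-1.571, -0.0, -1.754]
contact_force: [0.1, -0.6, -4.3]
grip_width: 32.7
```

Emit:
arm_command(
  deltas=[
    [0,0.02,0,0],
    [0,0.025,0,0],
    [0,0.01,0,0],
    [0,0.004,0,0],
    [0,0,0,0],
  ],
)

```text
time: 27.2
tool_pos: [400.3, 140.1, 115.7]
tcp_rot: [-1.571, -0.0, -1.75]
contact_force: [-0.3, -0.8, -4.0]
grip_width: 32.5
```

Run:
```python
from h import *
o=bot.get_obs(); print(o['time'],o['tool_pos'],np.degrees(o['tcp_rot']),o['joint_positions'],o['grip_width'],o['contact_force'])
```

```text
27.2 [400.3 140.1 115.7] [ -90.    -0.  -100.3] [ 0.2  0.3  1.9 -0.   1.   0.3] 32.51131652269265 [-0.3 -0.8 -4. ]
```

Emit:
arm_command(
  deltas=[
    [0,0.003,0,0],
    [0,0.002,0,0],
    [0,0,0,0],
  ],
)

```text
time: 27.5
tool_pos: [400.4, 140.1, 110.8]
tcp_rot: [-1.57, 0.0, -1.75]
contact_force: [-0.0, 0.2, -3.6]
grip_width: 32.5
```

Emit:
arm_command(
  deltas=[
    [0,0.0015,0,0],
    [0,0,0,0],
  ],
)

```text
time: 27.7
tool_pos: [400.7, 140.2, 110.5]
tcp_rot: [-1.569, 0.001, -1.75]
contact_force: [-3.2, -0.2, 9.5]
grip_width: 32.6
```

Emit:
arm_command(
  deltas=[
    [0.004,0,0,0],
    [0.004,0,0,0],
    [0.004,0,0,0],
  ],
)

```text
time: 28.0
tool_pos: [398.8, 129.1, 110.5]
tcp_rot: [-1.569, 0.002, -1.75]
contact_force: [-2.2, 3.5, 8.0]
grip_width: 32.7
```

Emit:
arm_command(
  deltas=[
    [0.004,0,0,0],
    [0.004,0,0,0],
    [0.004,0,0,0],
  ],
)

```text
time: 28.3
tool_pos: [396.5, 117.1, 110.1]
tcp_rot: [-1.569, 0.002, -1.75]
contact_force: [-2.7, 2.7, 3.9]
grip_width: 32.6
```

```bash
cat > tilt.py <<'E'
from h import *
o=bot.get_obs(); print(o['time'],o['tool_pos'],o['grip_width'],o['contact_force'],o['moment'])
for c in ('top','scene'):
    p=vision.capture(c)
    for r in vision.regions_of(p,'long_stick'):
        if r['confidence']<.4: continue
        ys,xs=np.nonzero(r['mask']); q=cv2.minAreaRect(np.c_[xs,ys].astype(np.float32)); print(c,round(r['confidence'],2),q)
E
python3 tilt.py
```

```text
28.3 [396.5 117.1 110.1] 32.64184279776187 [-2.7  2.7  3.9] [ 0.9  0.4 -0. ]
scene 0.73 ((325.0, 184.0), (24.0, 14.0), 90.0)
scene 0.72 ((173.53570556640625, 274.3533630371094), (53.99982833862305, 92.75875854492188), 80.04937744140625)
```

Emit:
arm_command(
  deltas=[
    [0.007,0.0005,0,0],
    [0.007,0.001,0,0],
  ],
)

```text
time: 28.7
tool_pos: [394.0, 103.0, 108.5]
tcp_rot: [-1.569, 0.001, -1.75]
contact_force: [-1.4, 2.1, 6.2]
grip_width: 32.6
```

Emit:
arm_command(
  deltas=[
    [0.007,0.0015,0,0],
    [0.007,0.0015,0,0],
  ],
)

```text
time: 28.9
tool_pos: [391.6, 88.8, 105.5]
tcp_rot: [-1.569, 0.001, -1.75]
contact_force: [-2.0, 0.6, 6.6]
grip_width: 32.2
```

Emit:
arm_command(
  deltas=[
    [0.0125,0.0035,0,0],
    [0.0125,0.0045,0,0],
    [0.0125,0.0055,0,0],
  ],
)

```text
time: 29.2
tool_pos: [385.1, 51.3, 91.7]
tcp_rot: [-1.568, -0.0, -1.749]
contact_force: [-0.6, 0.5, 1.9]
grip_width: 32.3
```

Emit:
arm_command(
  deltas=[
    [0.0105,0.007,0,0],
    [0.0105,0.008,0,0],
    [0.0105,0.0085,0,0],
  ],
)

```text
time: 29.5
tool_pos: [379.9, 19.4, 68.3]
tcp_rot: [-1.567, -0.002, -1.749]
contact_force: [-1.2, -3.3, 4.9]
grip_width: 32.4
```

```bash
python3 tilt.py
python3 - <<'E'
from h import *
s=vision.capture('scene'); t=vision.capture('top')
a=cv2.cvtColor(s['img'],cv2.COLOR_RGB2BGR)[110:290,200:400]; b=cv2.cvtColor(t['img'],cv2.COLOR_RGB2BGR)[150:300,190:350]
cv2.imwrite('pics/c8.png',cv2.resize(np.vstack([a,np.pad(b,((0,0),(0,40),(0,0)))]),None,fx=1.8,fy=1.8,interpolation=cv2.INTER_CUBIC))
E
```

```text
29.5 [379.9  19.4  68.3] 32.386934096094 [-1.2 -3.3  4.9] [-0.2  0.1  0.1]
scene 0.64 ((317.5, 186.5), (23.702320098876953, 12.969193458557129), 26.56505012512207)
```

View pics/c8.png

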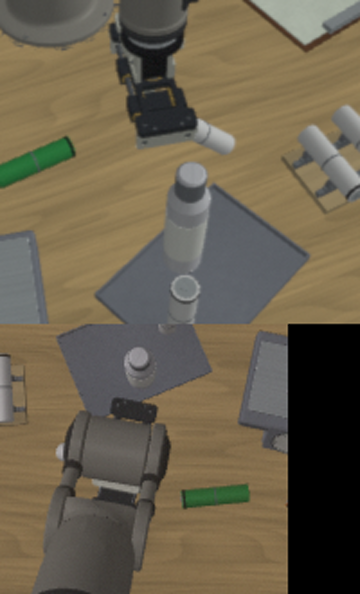

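The view shows the tall stick tipped in the grip, with its lower end out towards the rack at about (232,145) in the crop. I'll continue the arc.

Emit:
arm_command(
  deltas=[
    [0.0085,0.0095,0,0],
    [0.008,0.0105,0,0],
    [0.0075,0.0105,0,0],
  ],
)

```text
time: 30.1
tool_pos: [375.0, -2.9, 37.2]
tcp_rot: [-1.569, -0.0, -1.749]
contact_force: [0.1, -1.6, 1.8]
grip_width: 32.2
```

Emit:
arm_command(
  deltas=[
    [0.0055,0.01,0,0],
    [0.005,0.01,0,0],
    [0.004,0.01,0,0],
  ],
)

```text
time: 30.4
tool_pos: [372.2, -17.0, 6.9]
tcp_rot: [-1.57, -0.0, -1.749]
contact_force: [0.2, -2.2, 0.1]
grip_width: 32.5
```

Emit:
arm_command(
  deltas=[
    [0.002,0.008,0,0],
    [0.002,0.006,0,0],
    [0.001,0.003,0,0],
  ],
)

```text
time: 30.7
tool_pos: [370.9, -21.7, -10.3]
tcp_rot: [-1.571, 0.0, -1.75]
contact_force: [-1.0, -0.4, -0.0]
grip_width: 32.2
```

Emit:
arm_command(
  deltas=[
    [0.0005,0.003,0,0],
    [0,0,0,0],
  ],
)

```text
time: 30.9
tool_pos: [370.8, -22.2, -13.1]
tcp_rot: [-1.571, -0.0, -1.75]
contact_force: [-0.0, 0.4, -0.7]
grip_width: 32.5
```

Emit:
arm_command(
  deltas=[
    [0,0,0,0],
    [0,0,0,0],
    [0,0,0,0],
    [0,0,0,0],
  ],
  claw=122,
)

```text
time: 31.3
tool_pos: [371.0, -22.3, -12.8]
tcp_rot: [-1.57, -0.0, -1.75]
contact_force: [-0.4, 0.3, 0.1]
grip_width: 47.7
```

Run:
```python
from h import *
o=bot.get_obs(); print(o['time'],o['tool_pos'],o['grip_width'],o['contact_force'])
w=vision.capture('wrist'); save('w9',w)
for r in vision.regions_of(w,'long_stick')+vision.regions_of(w,'short_stick'):
    ys,xs=np.nonzero(r['mask']); print(round(r['confidence'],2),r['mask'].sum(),xs.min(),xs.max(),ys.min(),ys.max(),*rect(w,r['mask'],16.5,o))
```

```text
31.3 [371.  -22.3 -12.8] 47.693161099671556 [-0.4  0.3  0.1]
0.93 19765 246 324 0 313 [381.1  23.4] [149.1  34. ] 79.77674865722656
```

Emit:
arm_command(
  deltas=[
    [-0.015,0,0.001,0],
    [-0.025,0,0.001,0],
    [-0.02,0,0,0],
    [0,0,0,0],
  ],
)

```text
time: 31.85
tool_pos: [383.8, 37.7, -12.9]
tcp_rot: [-1.57, 0.0, -1.747]
contact_force: [0.3, 0.8, -0.5]
grip_width: 48.1
```

```bash
cat > ends.py <<'E'
from h import *
import sys
z=float(sys.argv[1]); o=bot.get_obs(); print(o['time'],o['tool_pos'],np.degrees(o['tcp_rot']),o['grip_width'],o['contact_force'])
w=vision.capture('wrist'); save('w10',w)
y=o['tcp_rot'][2]; X=np.array([np.cos(y),np.sin(y)]); Z=np.array([-np.sin(y),np.cos(y)])
for r in vision.regions_of(w,'long_stick')+vision.regions_of(w,'short_stick'):
    if r['mask'].sum()<4000: continue
    ys,xs=np.nonzero(r['mask']); c,s,a=rect(w,r['mask'],z,o); d=c-o['tool_pos'][:2]
    print(round(r['confidence'],2),ys.min(),ys.max(),c,s,a,'centre x,z in tool',d@X,d@Z)
    m=np.median(xs[ys<=ys.min()+3]); e=ray(w,[[m,ys.min()]],z+15,o)[0,:2]-o['tool_pos'][:2]; e0=ray(w,[[m,ys.min()]],z-15,o)[0,:2]-o['tool_pos'][:2]; print('far end x in tool, top/bottom of disc',e@X,e0@X)
E
python3 ends.py 16.5
```

```text
31.85 [383.8  37.7 -12.9] [ -90.     0.  -100.1] 48.055379874028404 [ 0.3  0.8 -0.5]
0.89 45 329 [389.6  70.4] [141.9  33.5] 79.63018798828125 centre x,z in tool -33.18321565174793 -0.02254814350431169
far end x in tool, top/bottom of disc -100.76851795633134 -107.51755939739189
```

Emit:
arm_command(
  deltas=[
    [-0.011,0.002,0,0],
    [0,0,0,0],
  ],
  claw=255,
)

```text
time: 32.2
tool_pos: [385.5, 47.5, -15.1]
tcp_rot: [-1.571, -0.0, -1.75]
contact_force: [-3.4, 1.6, 2.2]
grip_width: 36.2
```

Emit:
arm_command(
  deltas=[
    [0,0,0,0],
    [0,0,0,0],
    [0,0,0,0],
    [0,0,0,0],
  ],
)

```text
time: 32.6
tool_pos: [385.3, 47.0, -15.0]
tcp_rot: [-1.571, -0.0, -1.75]
contact_force: [-0.7, -0.8, -3.4]
grip_width: 31.9
```

Emit:
arm_command(
  deltas=[
    [0,-0.005,0,0],
    [0,-0.015,0,0],
    [0,-0.03,0,0],
    [0,-0.03,0,0],
    [0,0,0,0],
  ],
)

```text
time: 33.1
tool_pos: [387.9, 47.0, 68.1]
tcp_rot: [-1.564, 0.001, -1.75]
contact_force: [0.8, 0.5, -3.5]
grip_width: 32.5
```

```bash
python3 ends.py 96.5; python3 -c "
from h import *
print(bot.get_obs()['moment'])"
```

```text
33.1 [387.9  47.   68.1] [ -89.6    0.  -100.2] 32.46942462483778 [ 0.8  0.5 -3.5]
0.92 71 329 [394.3  74. ] [132.4  34.5] 79.68798065185547 centre x,z in tool -27.697756052096388 1.5601156124559195
far end x in tool, top/bottom of disc -91.52756318286153 -96.21694575372992
[-0. -0. -0.]
```

View pics/w10.png

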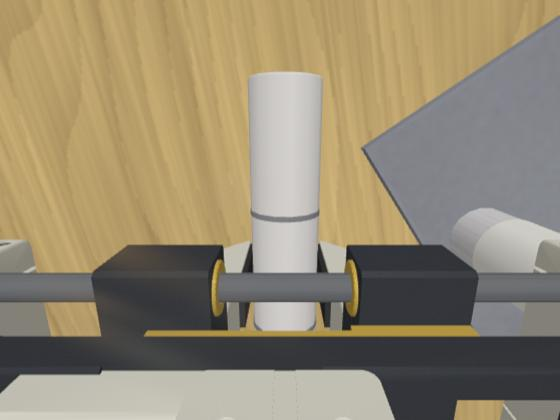

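The view shows the tall stick held level and square, with its far end at (285,76) and cell rings at v≈213 and v≈325. I'll refine the pan centre and the stick's mid offset numerically.

Run:
```python
from h import *
o=bot.get_obs(); w=vision.capture('wrist')
y=o['tcp_rot'][2]; X=np.array([np.cos(y),np.sin(y)])
print('rings',[(q[:2]-o['tool_pos'][:2])@X for q in ray(w,[[285,216],[285,329]],o['tool_pos'][2]+32+16.5,o)])
for cam in ('top','scene'):
    p=vision.capture(cam)
    for n,z in [('pan',78),('cradle',78),('scale',58)]:
        for r in vision.regions_of(p,n):
            if 200<r['mask'].sum(): print(cam,n,round(r['confidence'],2),r['mask'].sum(),*rect(p,r['mask'],z))
    for r in vision.find_in(p,'pan')[:2]: print('find',cam,round(r['confidence'],2),world(p,r['xyz']))
```

```text
rings [np.float64(-32.534373400832436), np.float64(23.995006769569077)]
top pan 0.7 1032 [485.  294.8] [192.5 106. ] -84.3361029624939
top cradle 0.79 2296 [ 519.  -288.9] [185.4 124.9] 78.83724975585938
top scale 0.85 3675 [ 501.6 -282.9] [205.3 202.8] -10.666969299316406
top scale 0.27 329 [550.9   5. ] [70.8 54.1] 1.2157599925994873
find top 0.65 [ 517.1 -290.5   76.9]
scene pan 0.24 502 [638.5 -45.3] [82.4 33.8] -31.484821319580078
scene cradle 0.6 4632 [ 521.7 -287.7] [185.3 126.6] 78.89356994628906
scene scale 0.57 7206 [ 524.9 -287.3] [198.9 192.5] 78.89353942871094
scene scale 0.41 660 [511.9 239.9] [130.9  41.7] 5.823884963989258
find scene 0.88 [ 524.2 -293.6   75.8]
```

Emit:
arm_command(
  deltas=[
    [0,-0.02,0,0],
    [0,-0.035,0,0],
    [0,-0.035,0,0],
    [0,-0.022,0,0],
    [0.015,0,0.01,0.9],
  ],
)

```text
time: 34.3
tool_pos: [393.9, 31.4, 180.0]
tcp_rot: [-1.565, 0.001, -1.764]
contact_force: [0.2, 0.9, -4.1]
grip_width: 31.9
```

Emit:
arm_command(
  deltas=[
    [0.036,0,0.022,0],
    [0.036,0,0.022,0],
    [0.036,0,0.022,0],
    [0.036,0,0.022,0],
    [0.036,0,0.022,0],
  ],
)

```text
time: 34.8
tool_pos: [465.9, -168.9, 176.9]
tcp_rot: [-1.571, 0.0, -1.766]
contact_force: [0.6, 0.3, -4.4]
grip_width: 32.3
```

Emit:
arm_command(
  deltas=[
    [0.036,0,0.022,0],
    [0.036,0,0.022,0],
    [0.03,0,0.018,0],
    [0.012,0,0.009,0],
    [0,0,0,0],
  ],
)

```text
time: 35.3
tool_pos: [513.5, -294.8, 176.0]
tcp_rot: [-1.571, -0.0, -1.768]
contact_force: [-0.2, 0.2, -3.2]
grip_width: 32.0
```

```bash
python3 ends.py 212
python3 - <<'E'
from h import *
o=bot.get_obs(); y=o['tcp_rot'][2]; X=np.array([np.cos(y),np.sin(y)]); Z=np.array([-np.sin(y),np.cos(y)])
d=np.array([520.9,-291.1])-o['tool_pos'][:2]; print('move',d@X,d@Z)
w=vision.capture('wrist')
for n in ('cradle','scale'):
    for r in vision.regions_of(w,n): print(n,round(r['confidence'],2),r['mask'].sum(),*rect(w,r['mask'],78,o))
E
```

```text
35.3 [ 513.5 -294.8  176. ] [ -90.    -0.  -101.3] 31.952465603257423 [-0.2  0.2 -3.2]
0.8 71 330 [ 521.  -266.1] [126.3  32.9] 78.69871520996094 centre x,z in tool -29.576116680751046 1.7543636070287203
far end x in tool, top/bottom of disc -90.3937065692713 -95.06273421546852
0.66 4 138 [ 443.2 -187.2] [54.9 16.1] -83.24647903442383 centre x,z in tool -91.75937001851513 -90.0064462049006
far end x in tool, top/bottom of disc -112.70059910925093 -122.55519180662623
move -2.213062558912093 7.729002347132493
cradle 0.96 10475 [ 526.3 -265.9] [136.1 125.5] 78.88539123535156
scale 0.85 18218 [ 519.2 -261.2] [172.3 140.6] -11.078369140625
```

```bash
cat > rel.py <<'E'
from h import *
o=bot.get_obs(); w=vision.capture('wrist'); y=o['tcp_rot'][2]; X=np.array([np.cos(y),np.sin(y)]); Z=np.array([-np.sin(y),np.cos(y)])
print(o['time'],o['tool_pos'],o['contact_force']); t=lambda q:np.array([(q[:2]-o['tool_pos'][:2])@X,(q[:2]-o['tool_pos'][:2])@Z])
ax=o['tool_pos'][2]+32
for r in vision.regions_of(w,'cradle')[:1]:
    c,s,a=rect(w,r['mask'],78,o); u=t(c); print('pan',c,s,a,u,'pan centre from far edge',u[0]-s[0]/2+92.5 if abs(s[0]-125)>3 else s)
for r in vision.regions_of(w,'long_stick')[:1]:
    ys,xs=np.nonzero(r['mask']); c,s,a=rect(w,r['mask'],ax,o); m=np.median(xs[ys<=ys.min()+3])
    print('stick',a,t(c),'mid',t(ray(w,[[m,ys.min()]],ax+15,o)[0])[0]+90)
for q in ([521.7,-287.7],[519,-288.9],[522.5,-288]): print('pan est',t(np.array(q)))
E
python3 rel.py
```

```text
35.6 [ 513.3 -291.8  177.4] [ 0.5  0.9 -3.5]
pan [ 526.8 -264.7] [135.2 125.8] 78.92960357666016 [-29.2   8. ] pan centre from far edge -4.325289158488346
stick 78.93035125732422 [-28.6   1.7] mid -0.6392875407490948
pan est [-5.6  7.5]
pan est [-3.9  5.1]
pan est [-5.5  8.3]
```

Emit:
arm_command(
  deltas=[
    [-0.0035,0.01,0.0065,0],
    [0,0.03,0,0],
    [0,0.03,0,0],
    [0,0.015,0,0],
    [0,0.006,0,0],
  ],
)

```text
time: 36.25
tool_pos: [519.7, -289.4, 83.4]
tcp_rot: [-1.574, 0.002, -1.765]
contact_force: [0.4, 0.9, -4.2]
grip_width: 32.1
```

Emit:
arm_command(
  deltas=[
    [0,0.001,0,0],
    [0,0,0,0],
    [0,0,0,0],
  ],
)

```text
time: 36.55
tool_pos: [521.2, -291.0, 86.2]
tcp_rot: [-1.569, -0.001, -1.765]
contact_force: [-0.1, -0.3, -3.9]
grip_width: 32.2
```

```bash
python3 rel.py
```

```text
36.55 [ 521.2 -291.    86.2] [-0.1 -0.3 -3.9]
pan [ 524.4 -277.4] [159.4 125. ] 79.0995101928711 [-14.    0.5] pan centre from far edge -1.201961882602319
stick 78.79727172851562 [-28.6   1.8] mid -0.6761234063320529
pan est [-3.4 -0.1]
pan est [-1.7 -2.5]
pan est [-3.2  0.7]
```

Emit:
arm_command(
  deltas=[
    [-0.001,0.002,-0.001,0],
    [0,0.002,0,0],
    [0,0.001,0,0],
    [0,0,0,0],
  ],
)

```text
time: 37.1
tool_pos: [519.5, -289.4, 79.8]
tcp_rot: [-1.571, 0.0, -1.765]
contact_force: [0.3, 0.4, -3.5]
grip_width: 32.0
```

Emit:
arm_command(
  deltas=[
    [0,0.001,0,0],
    [0,0.001,0,0],
    [0,0,0,0],
  ],
)

```text
time: 37.4
tool_pos: [519.9, -289.5, 78.2]
tcp_rot: [-1.57, -0.0, -1.765]
contact_force: [0.2, -0.6, -1.7]
grip_width: 32.5
```

Emit:
arm_command(
  deltas=[
    [0,0.001,0,0],
    [0,0.001,0,0],
    [0,0,0,0],
  ],
)

```text
time: 37.7
tool_pos: [520.1, -289.7, 76.4]
tcp_rot: [-1.57, -0.001, -1.765]
contact_force: [0.9, -0.4, -0.2]
grip_width: 32.0
```

The pan now bears the weight (force ≈0). I'll release it.

Emit:
arm_command(
  deltas=[
    [0,0,0,0],
    [0,0,0,0],
    [0,0,0,0],
    [0,0,0,0],
    [0,0,0,0],
  ],
  claw=80,
)

```text
time: 38.2
tool_pos: [519.6, -289.5, 76.1]
tcp_rot: [-1.571, -0.0, -1.765]
contact_force: [-0.3, -0.2, 0.2]
grip_width: 62.3
```

Emit:
arm_command(
  deltas=[
    [0,-0.005,0,0],
    [0,-0.015,0,0],
    [0,-0.03,0,0],
    [0,-0.04,0,0],
    [0,-0.04,0,0],
  ],
)

```text
time: 38.7
tool_pos: [519.4, -289.2, 207.6]
tcp_rot: [-1.571, 0.0, -1.765]
contact_force: [1.0, -1.1, 0.6]
grip_width: 62.7
```

Emit:
arm_command(
  deltas=[
    [0,-0.04,0,0],
    [0,-0.04,0,0],
    [0.04,0,0,0],
    [0.04,0,0,0],
    [0,0,0,0],
  ],
)

```text
time: 39.2
tool_pos: [502.6, -372.0, 286.0]
tcp_rot: [-1.571, -0.002, -1.77]
contact_force: [-0.6, 0.3, -0.9]
grip_width: 63.2
```

Run:
```python
from h import *
o=bot.get_obs(); print(o['time'],o['tool_pos'],o['contact_force'])
w=vision.capture('wrist'); 
s=vision.capture('scene'); t=vision.capture('top')
for nm,p in (('w',w),('scene',s),('top',t)):
    for n,z in (('cradle',76),('long_stick',107),('short_stick',107)):
        for r in vision.regions_of(p,n):
            if r['mask'].sum()<250: continue
            c,sz,a=rect(p,r['mask'],z,o); 
            if abs(c[1]+288)<60: print(nm,n,round(r['confidence'],2),r['mask'].sum(),c,sz,a)
for r in vision.regions_of(s,'short_stick')+vision.regions_of(s,'spare_stick'):
    c,sz,a=rect(s,r['mask'],48)
    if c[1]>200: print('rack',c,sz,a)
```

```text
39.2 [ 502.6 -372.   286. ] [-0.6  0.3 -0.9]
w cradle 0.95 12254 [ 522.1 -288.8] [185.1 126.5] 79.0045394897461
w long_stick 0.9 5444 [ 522.  -287.5] [186.4  33.5] 78.93864440917969
w short_stick 0.7 2125 [ 340.9 -320.3] [102.2  28.3] 59.672821044921875
scene cradle 0.6 3159 [ 520.6 -287.2] [182.9 128.3] 78.81595611572266
scene long_stick 0.77 1510 [ 518.8 -288.5] [186.5  41.5] 78.88677978515625
scene short_stick 0.61 591 [ 364.  -312.6] [118.6  33.3] 58.31527328491211
top cradle 0.89 1208 [ 520.2 -280.4] [170.1 125.3] 78.68840026855469
top long_stick 0.92 423 [ 522.2 -288.3] [179.8  35.3] 81.64462280273438
rack [494.3 309.8] [131.9  42.4] 6.015181064605713
```

Run:
```python
from h import *
p=vision.capture('top')
for n,z in (('short_stick',48),('spare_stick',48),('rack',12),('spray_can',204)):
    for r in vision.regions_of(p,n):
        c,s,a=rect(p,r['mask'],z)
        if c[1]>-100: print(n,round(r['confidence'],2),c,s,a)
print(job.close_job())
```

```text
short_stick 0.56 [494.8 310.5] [123.2  33.3] 4.908665657043457
spare_stick 0.42 [639.9 -44.3] [49.1 29. ] 1.1821295022964478
rack 0.67 [494.8 288.7] [158.4 109.4] -85.21323299407959
spray_can 0.79 [528.7  -0.3] [66.8 46. ] 1.2147952318191528
the job is handed in; nothing more can be done
None
```

I laid the weighed short stick in the rack's middle bay. Then I tipped the tall stick onto its side on the bench, re-gripped it at its middle and set it in the scale's cradle. The job was handed in at about 39.5 s, with the gripper open and clear of everything.

**Last checks**
- **Tall stick:** the wrist camera puts its middle at (522.0, -287.5) and the pan centre at (522.1, -288.8), both lying at 79°. It was lowered until the pan carried its weight, with the wrist force near zero at release.
- **Short stick:** the top camera puts it at (494.8, 310.5), about 1.5 mm from that camera's earlier rack centre (493.4, 309.7).
- **Spray can:** its position hardly changed (about 0.5 mm).
- **Kept sticks:** I did not re-measure them at the end.
- **Spare stick:** the last detection was at low confidence and can't be compared exactly with the first.

**What went wrong or disagreed**
- **Missed grasps:** the first two grasps of the short stick closed over its top. The fingertips really sit about 20 mm behind the reported TCP, not 8 mm ahead as stated; I corrected for this from then on.
- **Pan pressed:** in the second miss the fingers pressed the stick and pan down with about 7 N, roughly 4–5 mm and short of the 14 mm stop. The first miss also slid over the stick, but I have no force reading from that closure.
- **Poor final readings:** the arm or the stick partly hid the pan from the top camera and the rack reading was incomplete, so those two readings were off. I relied on the wrist camera for the pan and the earlier top-camera reading for the rack.

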